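# Sort the hardware of a stripped battery pack

### The arm

A 6-joint arm with a two-finger parallel gripper is mounted at the origin on the work surface. World frame = base frame: x ahead of the robot, y to its left, z up, the work surface at z = 0. Lengths are in m, angles in rad, forces in N, time in s.
With the tool pointing down it reaches from about 0.35 to 1 m from the base axis. Payload 7.1 kg.
Tool frame: the origin (TCP) lies between the finger pads; the fingertips stand 22 mm ahead of it and the grasp point (between the pads) lies 3 mm ahead of it; z points along the fingers, y is the line along which they close (so a half turn about z gives the same grasp; the last joint's range is limited). The gripper opens to 85 mm and grips with 20 to 120 N. Pads are 22 mm wide; open, the fingers measure 114 mm over their backs; the gripper's body (76 mm by 85 mm) begins 54 mm behind the grasp point. The pads swing forward as they close: fully open they stand 13 mm farther back than shut.
Start: joints at [1.208, 0.423, 1.63, -0, 1.089, -0.019], TCP at [0.211, 0.588, 0.253] pointing down, gripper open.
Joint ranges: [-3, 3], [-0.9, 2.11], [0.09, 2.58], [-1.31, 4.45], [0.11, 2.69], [-2.54, 2.54]. Speed limits (rad/s): [2.39, 2.39, 3.01, 3.14, 3.14, 3.14].

### API

Orientations are given as a rotation vector (axis times angle).
In Python, from workcell import readout, cams, bot gives the robot as it stands.
- The arm moves only by the tool send_rows, never from a script. Its argument "rows" is a list of rows, each a list of 3 entries, a list of its own where there are three numbers: the opening, from 0 (shut) to 1 (fully open), then the shift along the tool's x, y, z in parts of the range, where 1.0 means 80 cm, then the turn, a rotation vector about the tool's x, y, z in parts of the range, where 1.0 means pi rad. In form: [[claw, [x, y, z], [ax, ay, az]], ...]. A call has exactly 10 rows; each row is the pose to reach, as a shift and turn from the pose commanded when the call began, along the tool's axes at that moment; what a row does not reach only later rows make up. A row lasts 1/12 s, in which the tool goes at most 41.7 mm and 7.16 degrees, less where a joint would pass 70% of its speed; a pose out of reach is approached as far as the arm can. A call with a gripper value outside its range is refused whole. The fingers move at their own pace and stop on an object; the grip force is fixed at half the most. Time passes only in rows, so rows that repeat a pose let the fingers close, or fill a call up. It gives the time, the measured TCP pose, the force, the opening and the grip force at its end, in the units of the state.
- readout.get_state(): the state, without advancing time (a new reading comes with each control period).
- cams.camera(name): name is "scene" or "top"; returns a dict with "pixels" (400x640x3 uint8, red, green, blue), "fov_y" (degrees; the focal length in pixels is half the picture's height over the tangent of half this angle, whatever the lens; pixels are square), "cx", "cy" (the principal point, pixels), "R" (3x3) and "t" (3): a world point X has camera coordinates R X + t. Camera axes: x right, y down, z forward; pixel columns grow to the right and rows downward; lengths in m; the calibration is good to about 2 mm. A picture is of the moment at which its call begins. There is no depth.
- bot.hand_in(): hands the job in; it is judged then, once.
The state is a dict: "clock": time; "qpos": joint angles; "joint_vel": joint speeds; "effort": joint torques, N m; "position": TCP position; "ee_rot": TCP orientation; "ft_force": force on the tool from outside, world axes, zero at the start; "ft_torque": the same for the moment, N m; "width": opening from 0.0 (shut) to 1.0 (fully open); "grasp_force": force on a finger pad.
Only numpy, scipy, OpenCV 4.12 (cv2) and the standard library are available. Lean on these libraries where they do the work, as an engineer would, in place of code of your own. Each camera call takes 0.05 s, during which the arm holds its last target. There are 200 camera calls.

### The job

Sort the loose hardware from the stripped battery pack: lay the two bus bars flat in the long two-bay tray, one in each bay, stand the two spacer sleeves upright side by side in the square tray, and stand the bolt on its head in the round dish. Leave the deep socket and the orange terminal cover standing where they are.

Things in the scene. Friction and masses are not known exactly. Their poses are not given: they have to be found in the camera images.
- bar_a: Nickel-plated (bright silvery) bus bar lying flat, 64 long x 20 wide x 6 mm thick, two 9 mm holes shown dark. Origin: centre of its underside; x along its length, y across its width, z up. About 60 g. Yaw at the start within 0.6 rad of world x. Interchangeable with bar_b. All seven loose things start on the bench (z = 0), at least 75 mm apart centre to centre.
- bar_b: Bus bar exactly like bar_a.
- sleeve_a: Plain bright steel spacer sleeve (a short thick tube) standing upright: 26 outer diameter, 15 bore, 28 mm tall, open at both ends. Origin: centre of its underside, z up along its axis. About 75 g. Interchangeable with sleeve_b.
- sleeve_b: Steel spacer sleeve exactly like sleeve_a.
- bolt: Bright steel flange bolt standing on its head, shank up, 58 mm tall in all: hexagon head from 0 to 10 mm (25 mm over corners), round flange 30 mm in diameter from 10 to 14 mm, shank 12 to 13 mm in diameter from 14 to 58 mm. Origin: centre of the head's face on the bench, z up along the shank. About 85 g.
- long_tray: Long grey open tray, fixed, 94 (x) x 184 (y) x 18 mm high; walls and floor 5 mm thick (floor 5 mm above the bench). A wall at y = 0, as high as the rim, makes two bays, each 84 x about 84 mm inside, centres at about y = +45 and -45 mm. Origin: centre of its underside; y along its length. Yaw within 0.2 rad. It takes the bars. The three trays swap places from start to start.
- square_tray: Square grey open tray without partition, fixed to the bench, 112 x 112 x 18 mm high, walls and floor 5 mm thick (inside 102 x 102 mm, floor 5 mm above the bench). Origin: centre of its underside, axes along its sides. Yaw within 0.2 rad. It takes the sleeves.
- round_dish: Round steel dish, fixed to the bench, 116 mm in diameter and 18 mm high, wall 4 mm, flat floor 5 mm above the bench. Origin: centre of its underside. It takes the bolt.
- socket: Bystander, loose: a dark steel deep wrench socket standing upright among the hardware, 24 to 25 mm in diameter, 45 mm tall, closed top with a small square mark. Origin: centre of its underside. Not to be moved.
- cover: Bystander, loose: an orange ribbed plastic terminal cover, 50 (x) x 25 (y) x 19 mm high, among the hardware. Origin: centre of its underside. Yaw within 0.6 rad. Not to be moved.
Mind the look-alikes: they are no part of the job. What is shaped like the bolt but red or turquoise is not meant. Leave any blue look-alike of the bar_a alone.

How it is judged:
By the outcome, as a careful person would: the job done as asked, in the order asked, and still so for the second after the job is handed in, with the robot touching nothing.
It also fails if it takes over 122 s, if anything falls off the work surface, if the arm or the gripper's body presses on something with over 40 N, if the wrist force passes 120 N, or if a joint passes its speed limit or range.

## Working session

There is one attempt and no reset: what is moved stays moved. The work goes in short steps, Python scripts to look and compute and a tool call to move; the robot and the scene stay as the last step left them, time stands still between calls to the robot, and variables do not carry over. Pictures are saved under pics/ and viewed, at most 14 in all, crops included, and the job is handed in when it is done.

Besides the shell and the picture viewer there is one more tool, called after "Request:" in YAML: its name, and indented under it one key for each argument. send_rows: Moves the arm, as the interface text tells. Its arguments: {"type":"object","properties":{"rows":{"type":"array","items":{"type":"array"}}},"required":["rows"]}

```bash
ls; mkdir -p pics
python3 - <<'E'
from workcell import readout,cams,bot
import cv2
for n in("scene","top"):
    c=cams.camera(n); cv2.imwrite(f"pics/{n}0.png",c["pixels"][:,:,::-1]); print(n,c["fov_y"],c["cx"],c["cy"],c["R"],c["t"])
print(readout.get_state())
E
```

```text
pics
scene 42.40021059202864 311.8412173173226 198.57087142144496 [[ 0.61850687  0.78567306  0.01292637]
 [ 0.60302597 -0.4640458  -0.64886144]
 [-0.50379453  0.4091202  -0.76079678]] [-0.3446244  -0.28172633  1.36927042]
top 53.37764371885897 319.03895895335626 205.61264984412784 [[ 0.01007767 -0.99976278 -0.0193084 ]
 [-0.99250999 -0.00764985 -0.12192373]
 [ 0.1217471   0.02039249 -0.99235165]] [0.00928952 0.53375378 1.01089147]
{'clock': 0.1, 'qpos': array([ 1.20799200e+00,  4.23756324e-01,  1.63062201e+00,  9.12096804e-06,
        1.08862395e+00, -1.89858862e-02]), 'joint_vel': array([-0.00049218, -0.0010692 , -0.00435118, -0.00084125,  0.00015987,
        0.00159237]), 'effort': array([ 1.51357832e-03, -5.58428299e+01, -2.82443064e+01,  3.95306427e-05,
        3.02822053e-03,  2.89398926e-06]), 'position': array([0.21047453, 0.58798965, 0.25262516]), 'ee_rot': array([-5.37371897e-01, -3.09501226e+00,  2.17141103e-03]), 'ft_force': array([ 0.15201281, -0.45567813,  0.45784264]), 'ft_torque': array([0.07331852, 0.02521864, 0.03909902]), 'grasp_force': 0.0, 'width': 1.0025770463170218}
```

View pics/scene0.png

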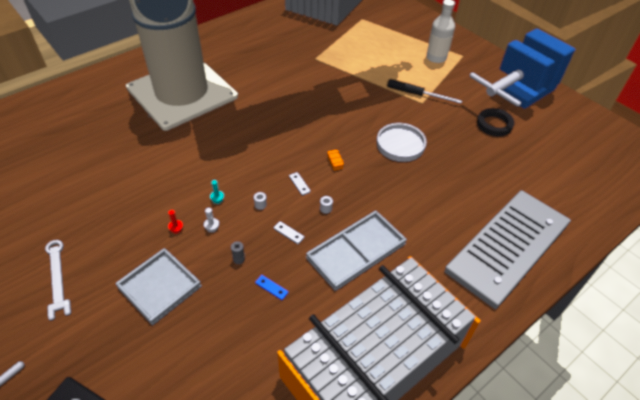

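View pics/top0.png

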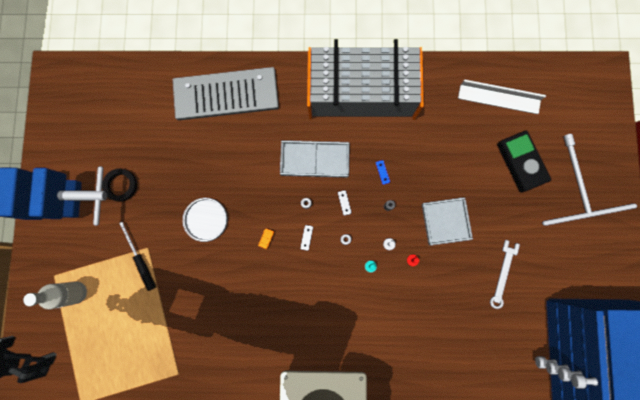

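Candidates:
- **Bolt:** silver (top 390,244; scene 211,220). Red (413,260) and turquoise (371,267) are look-alikes.
- **Bars:** silver (344,203) and (307,238). Blue (382,172) is a look-alike.
- **Sleeves:** (306,202) and (346,239). The dark socket (390,205) stays.
- **Places:** long tray (315,159), square tray (447,221), dish (205,219).

Next I mask these, triangulate them and check one crop.

```bash
cat > h.py <<'E'
from workcell import readout,cams,bot
import cv2,numpy as np
from scipy.spatial.transform import Rotation as Ro
class V:
    def __init__(s,n):
        c=cams.camera(n); s.im=np.ascontiguousarray(c["pixels"]); s.f=200/np.tan(np.radians(c["fov_y"]/2))
        s.K=np.array([[s.f,0,c["cx"]],[0,s.f,c["cy"]],[0,0,1]]); s.R=np.array(c["R"]); s.t=np.array(c["t"]); s.C=-s.R.T@s.t
        s.P=s.K@np.c_[s.R,s.t]
    def plane(s,px,z):
        px=np.atleast_2d(px).astype(float); d=np.c_[px,np.ones(len(px))]@np.linalg.inv(s.K).T@s.R
        return s.C+d*((z-s.C[2])/d[:,2])[:,None]
    def proj(s,X):
        q=s.P@np.r_[X,1]; return q[:2]/q[2]
    def blobs(s,amin=25,amax=6000):
        S=cv2.resize(s.im,None,fx=4,fy=4,interpolation=cv2.INTER_CUBIC); hsv=cv2.cvtColor(S,cv2.COLOR_RGB2HSV)
        m=((hsv[...,1]<75)&(hsv[...,2]>85)).astype(np.uint8)
        cs,_=cv2.findContours(m,cv2.RETR_EXTERNAL,cv2.CHAIN_APPROX_NONE); out=[]
        for c in cs:
            a=cv2.contourArea(c)/16
            if amin<a<amax:
                M=cv2.moments(c); out.append((np.array([M['m10'],M['m01']])/M['m00']/4-.375,a,(c[:,0,:]/4-.375).astype(np.float32)))
        return out
    def near(s,px,bl=None,tol=15):
        b=min(bl or s.blobs(),key=lambda b:np.hypot(*(b[0]-px))); return b if np.hypot(*(b[0]-px))<tol else None
def tri(a,pa,b,pb):
    X=cv2.triangulatePoints(a.P,b.P,np.array(pa,float).reshape(2,1),np.array(pb,float).reshape(2,1))[:,0]; X=X[:3]/X[3]
    return X,np.hypot(*(a.proj(X)-pa)),np.hypot(*(b.proj(X)-pb))
E
python3 - <<'E'
from h import *
np.set_printoptions(precision=4,suppress=True)
T,S=V("top"),V("scene"); bt,bs=T.blobs(),S.blobs()
print(T.C,S.C)
things=dict(barN=((344,203),(289,232)),barF=((307,238),(300,183)),slL=((306,202),(326,205)),slR=((346,239),(260,201)),bolt=((390,244),(211,220)),long=((315,159),(356,249)),square=((447,221),(158,285)),dish=((205,219),(401,142)))
for k,(a,b) in things.items():
    A,B=T.near(a,bt),S.near(b,bs)
    if A is None or B is None: print(k,A is None,B is None);continue
    X,e,g=tri(T,A[0],S,B[0]); print(k,A[0],A[1],B[0],B[1],"X",X,"res",e,g)
    z={'b':.006,'s':.028,'l':.018,'d':.018}[k[0]]; z=.018 if k=='square' else z
    r=T.plane(A[2],z)[:,:2].astype(np.float32); (c,wh,an)=cv2.minAreaRect(r*1000); print("   rect",np.round(c,1),np.round(wh,1),an)
    r=S.plane(B[2],z)[:,:2].astype(np.float32); (c,wh,an)=cv2.minAreaRect(r*1000); print("   scene rect",np.round(c,1),np.round(wh,1),an)
c1=cv2.resize(T.im[130:285,170:480],None,fx=2.5,fy=2.5,interpolation=cv2.INTER_CUBIC)
cv2.imwrite("pics/crop.png",c1[...,::-1])
E
```

```text
[ 0.4066 -0.0072  1.0684] [ 1.0729 -0.4202  0.8634]
barN [344.1611 202.3382] 219.84375 [288.6173 232.076 ] 331.125 X [ 0.5465 -0.053   0.0046] res 0.007218902950283383 0.005585094199950225
   rect [546.4 -53. ] [68.3 25.4] 14.726022720336914
   scene rect [546.7 -53.6] [70.  26.8] 14.287079811096191
barF [306.2959 237.3723] 222.65625 [299.3945 183.1162] 255.8125 X [0.4514 0.0477 0.0047] res 0.029424416015406615 0.020826827753884725
   rect [451.7  47.7] [25.4 68.2] 79.52733612060547
   scene rect [451.8  47.3] [26.2 71.4] 79.30484008789062
slL [305.6025 202.6842] 94.84375 [325.8674 203.6686] 194.5625 X [0.5427 0.0497 0.0179] res 0.2282442303282002 0.16941668762861195
   rect [541.9  50. ] [29.3 28.4] 0.7209875583648682
   scene rect [548.2  43. ] [29.4 49. ] 40.68819046020508
slR [345.4651 239.0677] 95.40625 [259.7146 199.9312] 193.53125 X [ 0.4473 -0.0562  0.0172] res 0.053414734538940925 0.038955321708591326
   rect [446.5 -55.7] [28.  29.3] 0.21211081743240356
   scene rect [455.1 -61.5] [28.2 50.4] 55.0794792175293
bolt [388.9199 243.7604] 121.25 [210.4017 220.8604] 255.75 X [ 0.
[... 229 characters left out ...]
68] 3956.4375 X [0.6655 0.0275 0.0096] res 0.4059786197180641 0.3271850771030926
   rect [664.2  28.4] [188.1  98.7] 88.69682312011719
   scene rect [668.1  26.1] [192.7 103.9] 88.81702423095703
square [446.9261 220.9825] 1908.65625 [157.5858 284.3081] 3369.15625 X [ 0.4978 -0.3253  0.0106] res 0.1501691720400027 0.1252675048122666
   rect [ 497.8 -322.3] [115.3 118.2] 8.373671531677246
   scene rect [ 502.2 -324.4] [124.4 116.5] 8.681899070739746
dish [204.2455 219.2537] 1555.5625 [400.9744 141.5253] 1558.03125 X [0.4967 0.3218 0.0095] res 0.3417672290585812 0.22734627510208064
   rect [497.1 319.6] [119.4 119.2] 2.9969470500946045
   scene rect [501.1 315.1] [120.  137.1] 42.41078186035156
```

View pics/crop.png

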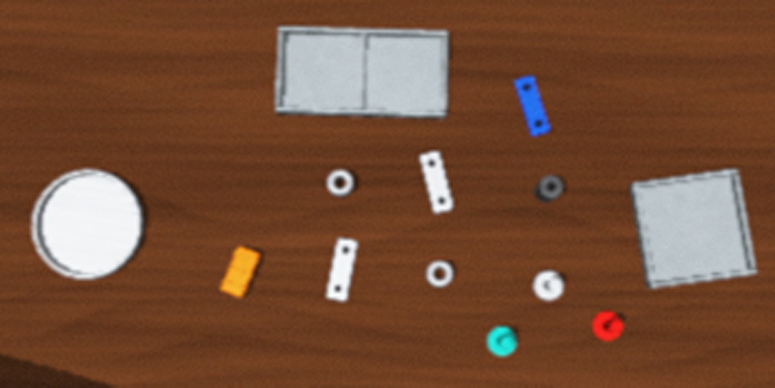

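The crop confirms the choice: bars at (436,182) and (342,270), sleeves at (340,182) and (439,273), silver bolt at (548,285). Triangulated heights (bar 4.6 mm, sleeves about 17 mm, trays about 10 mm at silhouette centre) fit the stated sizes. Next I work out the moves.

```bash
cat > plan.py <<'E'
import numpy as np
def plan(p,phi,wps):
    """p m, phi deg = yaw of tool y; wps of (x,y,z,phi); prints shift cm and az rad, each from the previous"""
    p=np.array(p,float)
    for w in wps:
        d=np.array(w[:3])-p; a=np.radians(phi)
        s=np.round(100*np.array([-np.sin(a)*d[0]+np.cos(a)*d[1],np.cos(a)*d[0]+np.sin(a)*d[1],-d[2]]),2)
        print(w,"->",s.tolist(),"az",round(float(np.radians(phi-w[3])),3)); p=np.array(w[:3]);phi=w[3]
def here():
    from workcell import readout
    from scipy.spatial.transform import Rotation as Ro
    s=readout.get_state(); M=Ro.from_rotvec(s["ee_rot"]).as_matrix()
    phi=np.degrees(np.arctan2(M[1,1],M[0,1])); print("at",s["position"].round(4),"phi",round(phi,2),"tilt",M[:2,2].round(4),"F",s["ft_force"].round(1),"w",round(float(s["width"]),3),"g",round(float(s["grasp_force"]),1),"t",round(s["clock"],2)); return s["position"],phi
E
python3 - <<'E'
from plan import *
p,f=here(); plan(p,f,[(.546,-.053,.12,104.5),(.546,-.053,.0235,104.5)])
E
```

```text
at [0.2105 0.5881 0.2528] phi 70.3 tilt [-0.0003 -0.0008] F [-0.  -0.5 -0.2] w 0.999 g 0.0 t 0.2
(0.546, -0.053, 0.12, 104.5) -> [-53.2, -49.05, 13.28] az -0.597
(0.546, -0.053, 0.0235, 104.5) -> [-0.0, 0.0, 9.65] az 0.0
```

Careful with the scale: shifts go in shares of 80 cm and turns go in shares of pi rad. That gives: -26.6 cm is -0.3325, -24.5 cm is -0.3063, -0.3 rad is -0.0955.

Request:
send_rows:
  rows:
    - [0.6,[-0.0375,-0.035,0.01],[0,0,-0.0095]]
    - [0.6,[-0.075,-0.0688,0.0188],[0,0,-0.0191]]
    - [0.6,[-0.1088,-0.1,0.0275],[0,0,-0.0318]]
    - [0.6,[-0.1438,-0.1313,0.0363],[0,0,-0.0414]]
    - [0.6,[-0.1775,-0.1625,0.045],[0,0,-0.0509]]
    - [0.6,[-0.2125,-0.1963,0.0538],[0,0,-0.0605]]
    - [0.6,[-0.2438,-0.225,0.0613],[0,0,-0.07]]
    - [0.6,[-0.275,-0.2538,0.0688],[0,0,-0.0796]]
    - [0.6,[-0.3063,-0.2825,0.0763],[0,0,-0.0891]]
    - [0.6,[-0.3325,-0.3063,0.0825],[0,0,-0.0955]]

```text
clock: 1.03
position: [0.3789, 0.2661, 0.187]
ee_rot: [-0.067, -3.141, 0.001]
ft_force: [0.0, 0.2, -0.3]
width: 0.6
grasp_force: 0.0
```

```bash
python3 -c "
from plan import *
p,f=here(); plan(p,f,[(.546,-.053,.12,104.5)])"
```

```text
at [0.3789 0.2661 0.187 ] phi 87.56 tilt [-0.0002 -0.0004] F [ 0.   0.2 -0.3] w 0.6 g 0.0 t 1.03
(0.546, -0.053, 0.12, 104.5) -> [-18.05, -31.17, 6.7] az -0.296
```

To row units: -31.15 cm is -0.3894, -18.05 cm is -0.2256, -0.296 rad is -0.0942.

Request:
send_rows:
  rows:
    - [0.6,[-0.0238,-0.04,0.0088],[0,0,-0.0095]]
    - [0.6,[-0.0475,-0.0813,0.0175],[0,0,-0.0191]]
    - [0.6,[-0.0713,-0.1225,0.0263],[0,0,-0.0318]]
    - [0.6,[-0.095,-0.1638,0.035],[0,0,-0.0414]]
    - [0.6,[-0.1188,-0.205,0.0438],[0,0,-0.0509]]
    - [0.6,[-0.1425,-0.2463,0.0525],[0,0,-0.0605]]
    - [0.6,[-0.1663,-0.2875,0.0613],[0,0,-0.07]]
    - [0.6,[-0.19,-0.3288,0.07],[0,0,-0.0796]]
    - [0.6,[-0.2113,-0.365,0.0788],[0,0,-0.0891]]
    - [0.6,[-0.2256,-0.3894,0.0838],[0,0,-0.0942]]

```text
clock: 1.87
position: [0.5463, -0.0539, 0.1196]
ee_rot: [-0.395, 3.116, -0.001]
ft_force: [-1.2, -0.3, 0.3]
width: 0.602
grasp_force: 0.0
```

```bash
python3 -c "
from plan import *
p,f=here(); plan(p,f,[(.546,-.053,.0235,104.5)])"
```

```text
at [ 0.5463 -0.0539  0.1196] phi 104.43 tilt [ 0.0004 -0.0003] F [-1.2 -0.3  0.3] w 0.602 g 0.0 t 1.87
(0.546, -0.053, 0.0235, 104.5) -> [0.01, 0.1, 9.61] az -0.001
```

To row units: 9.6 cm is 0.12, 9.3 cm is 0.1163.

Request:
send_rows:
  rows:
    - [0.4,[0,0,0.025],[0,0,0]]
    - [0.4,[0,0,0.05],[0,0,0]]
    - [0.4,[0,0,0.075],[0,0,0]]
    - [0.4,[0,0,0.0938],[0,0,0]]
    - [0.4,[0,0,0.1063],[0,0,0]]
    - [0.4,[0,0,0.1125],[0,0,0]]
    - [0.4,[0,0,0.1163],[0,0,0]]
    - [0.4,[0,0,0.12],[0,0,0]]
    - [0.4,[0,0,0.12],[0,0,0]]
    - [0.4,[0,0,0.12],[0,0,0]]

```text
clock: 2.7
position: [0.5456, -0.051, 0.0249]
ee_rot: [-0.395, 3.116, -0.0]
ft_force: [-0.1, -0.2, 0.1]
width: 0.403
grasp_force: 0.0
```

Request:
send_rows:
  rows:
    - [0,[0,0,0],[0,0,0]]
    - [0,[0,0,0],[0,0,0]]
    - [0,[0,0,0],[0,0,0]]
    - [0,[0,0,0],[0,0,0]]
    - [0,[0,0,0],[0,0,0]]
    - [0,[0,0,0],[0,0,0]]
    - [0,[0,0,0],[0,0,0]]
    - [0,[0,0,0],[0,0,0]]
    - [0,[0,0,0],[0,0,0]]
    - [0,[0,0,0],[0,0,0]]

```text
clock: 3.53
position: [0.5457, -0.051, 0.0253]
ee_rot: [-0.395, 3.115, -0.0]
ft_force: [-1.1, 0.0, 5.7]
width: 0.2
grasp_force: 58.6
```

To row units: -8 cm is -0.1, -7.5 cm is -0.0938.

Request:
send_rows:
  rows:
    - [0,[0,0,-0.0063],[0,0,0]]
    - [0,[0,0,-0.0188],[0,0,0]]
    - [0,[0,0,-0.0375],[0,0,0]]
    - [0,[0,0,-0.0563],[0,0,0]]
    - [0,[0,0,-0.075],[0,0,0]]
    - [0,[0,0,-0.0875],[0,0,0]]
    - [0,[0,0,-0.0938],[0,0,0]]
    - [0,[0,0,-0.1],[0,0,0]]
    - [0,[0,0,-0.1],[0,0,0]]
    - [0,[0,0,-0.1],[0,0,0]]

```text
clock: 4.37
position: [0.545, -0.051, 0.1042]
ee_rot: [0.395, -3.116, -0.0]
ft_force: [-0.4, -0.5, -1.5]
width: 0.199
grasp_force: 58.7
```

```bash
python3 -c "
from h import *
from plan import *
p,f=here(); plan(p,f,[(.664,-.017,p[2],88.7),(.664,-.017,.0315,88.7)])
T=V('top');S=V('scene')
a=cv2.resize(T.im[120:260,270:420],(640,597));b=cv2.resize(S.im[150:290,230:420],None,fx=4,fy=4)
cv2.imwrite('pics/lift1.png',b[...,::-1])"
```

```text
at [ 0.545  -0.051   0.1042] phi 104.45 tilt [-0.0002  0.    ] F [-0.4 -0.5 -1.5] w 0.199 g 58.7 t 4.37
(0.664, -0.017, np.float64(0.10418891707984466), 88.7) -> [-12.37, 0.32, -0.0] az 0.275
(0.664, -0.017, 0.0315, 88.7) -> [0.0, 0.0, 7.27] az 0.0
```

View pics/lift1.png

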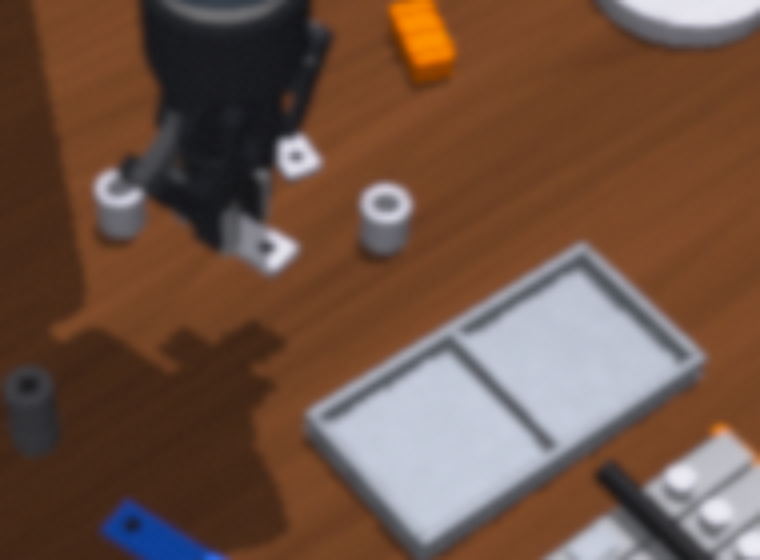

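The bar is held level in the fingers (crop 265,245) and clear of everything else. Moving to the bay at −y.

To row units: -12.4 cm is -0.155, -11.5 cm is -0.1438, 0.275 rad is 0.0875.

Request:
send_rows:
  rows:
    - [0,[-0.0125,0,0],[0,0,0.0095]]
    - [0,[-0.0375,0.0013,0],[0,0,0.0255]]
    - [0,[-0.0688,0.0019,0],[0,0,0.0414]]
    - [0,[-0.1,0.0025,0],[0,0,0.0573]]
    - [0,[-0.125,0.0031,0],[0,0,0.0732]]
    - [0,[-0.1438,0.0038,0],[0,0,0.0828]]
    - [0,[-0.155,0.0038,0],[0,0,0.0875]]
    - [0,[-0.155,0.0038,0],[0,0,0.0875]]
    - [0,[-0.155,0.0038,0],[0,0,0.0875]]
    - [0,[-0.155,0.0038,0],[0,0,0.0875]]

```text
clock: 5.3
position: [0.6631, -0.0174, 0.1036]
ee_rot: [-0.035, -3.139, 0.0]
ft_force: [0.1, 0.4, -0.8]
width: 0.198
grasp_force: 58.7
```

To row units: 7.2 cm is 0.09, 6.9 cm is 0.0863.

Request:
send_rows:
  rows:
    - [0,[0,0,0.0125],[0,0,0]]
    - [0,[0,0,0.0313],[0,0,0]]
    - [0,[0,0,0.05],[0,0,0]]
    - [0,[0,0,0.0625],[0,0,0]]
    - [0,[0,0,0.075],[0,0,0]]
    - [0,[0,0,0.0813],[0,0,0]]
    - [0,[0,0,0.0863],[0,0,0]]
    - [0,[0,0,0.09],[0,0,0]]
    - [0,[0,0,0.09],[0,0,0]]
    - [0,[0,0,0.09],[0,0,0]]

```text
clock: 6.13
position: [0.6648, -0.0172, 0.0326]
ee_rot: [0.036, 3.141, -0.0]
ft_force: [-1.1, 0.7, -0.7]
width: 0.198
grasp_force: 58.7
```

To row units: -8 cm is -0.1, -6.5 cm is -0.0813.

Request:
send_rows:
  rows:
    - [0,[0,0,0.0013],[0,0,0]]
    - [0,[0,0,0.0013],[0,0,0]]
    - [0.38,[0,0,0.0013],[0,0,0]]
    - [0.38,[0,0,0.0013],[0,0,0]]
    - [0.38,[0,0,0.0013],[0,0,0]]
    - [0.38,[0,0,0.0013],[0,0,0]]
    - [0.38,[0,0,-0.0125],[0,0,0]]
    - [0.38,[0,0,-0.0438],[0,0,0]]
    - [0.38,[0,0,-0.0813],[0,0,0]]
    - [0.38,[0,0,-0.1],[0,0,0]]

```text
clock: 6.97
position: [0.666, -0.0172, 0.1161]
ee_rot: [0.036, 3.137, -0.0]
ft_force: [0.3, -0.0, 0.3]
width: 0.378
grasp_force: 0.0
```

```bash
python3 -c "
from plan import *
p,f=here(); plan(p,f,[(.4515,.0477,.11,79.5)])"
```

```text
at [ 0.666  -0.0172  0.1161] phi 88.7 tilt [ 0.0039 -0.0002] F [ 0.3 -0.   0.3] w 0.378 g 0.0 t 6.97
(0.4515, 0.0477, 0.11, 79.5) -> [21.6, 6.0, 0.61] az 0.161
```

To row units: 21.5 cm is 0.2688, 20.5 cm is 0.2563, 0.16 rad is 0.0509.

Request:
send_rows:
  rows:
    - [0.4,[0.025,0.0063,0],[0,0,0.0064]]
    - [0.4,[0.0625,0.0175,0],[0,0,0.0159]]
    - [0.4,[0.1063,0.03,0],[0,0,0.0255]]
    - [0.4,[0.15,0.0425,0],[0,0,0.0318]]
    - [0.4,[0.1938,0.055,0],[0,0,0.0382]]
    - [0.4,[0.2313,0.065,0],[0,0,0.0446]]
    - [0.4,[0.2563,0.0713,0],[0,0,0.0509]]
    - [0.4,[0.2688,0.075,0],[0,0,0.0509]]
    - [0.4,[0.2688,0.075,0],[0,0,0.0509]]
    - [0.4,[0.2688,0.075,0],[0,0,0.0509]]

```text
clock: 7.8
position: [0.4523, 0.0478, 0.1129]
ee_rot: [0.285, 3.126, 0.0]
ft_force: [0.6, -0.4, -0.3]
width: 0.401
grasp_force: 0.0
```

```bash
python3 -c "
from plan import *
p,f=here(); plan(p,f,[(.4515,.0477,.0240,79.5)])"
```

```text
at [0.4523 0.0478 0.1129] phi 79.59 tilt [0.0023 0.0001] F [ 0.6 -0.4 -0.3] w 0.401 g 0.0 t 7.8
(0.4515, 0.0477, 0.024, 79.5) -> [0.08, -0.03, 8.89] az 0.002
```

To row units: 8.8 cm is 0.11, 8.5 cm is 0.1063.

Request:
send_rows:
  rows:
    - [0.4,[0,0,0.0188],[0,0,0]]
    - [0.4,[0,0,0.0438],[0,0,0]]
    - [0.4,[0,0,0.0688],[0,0,0]]
    - [0.4,[0,0,0.0875],[0,0,0]]
    - [0.4,[0,0,0.1],[0,0,0]]
    - [0.4,[0,0,0.1063],[0,0,0]]
    - [0.4,[0,0,0.11],[0,0,0]]
    - [0.4,[0,0,0.11],[0,0,0]]
    - [0.4,[0,0,0.11],[0,0,0]]
    - [0.4,[0,0,0.11],[0,0,0]]

```text
clock: 8.63
position: [0.4516, 0.0478, 0.025]
ee_rot: [0.287, 3.127, 0.0]
ft_force: [0.6, -0.2, -0.2]
width: 0.406
grasp_force: 0.0
```

Request:
send_rows:
  rows:
    - [0,[0,0,0],[0,0,0]]
    - [0,[0,0,0],[0,0,0]]
    - [0,[0,0,0],[0,0,0]]
    - [0,[0,0,0],[0,0,0]]
    - [0,[0,0,0],[0,0,0]]
    - [0,[0,0,0],[0,0,0]]
    - [0,[0,0,0],[0,0,0]]
    - [0,[0,0,0],[0,0,0]]
    - [0,[0,0,0],[0,0,0]]
    - [0,[0,0,0],[0,0,0]]

```text
clock: 9.47
position: [0.4514, 0.0478, 0.0252]
ee_rot: [0.286, 3.127, 0.0]
ft_force: [-1.2, -0.0, 7.8]
width: 0.198
grasp_force: 58.5
```

To row units: -8 cm is -0.1, -7.5 cm is -0.0938.

Request:
send_rows:
  rows:
    - [0,[0,0,-0.0063],[0,0,0]]
    - [0,[0,0,-0.0188],[0,0,0]]
    - [0,[0,0,-0.0375],[0,0,0]]
    - [0,[0,0,-0.0563],[0,0,0]]
    - [0,[0,0,-0.075],[0,0,0]]
    - [0,[0,0,-0.0875],[0,0,0]]
    - [0,[0,0,-0.0938],[0,0,0]]
    - [0,[0,0,-0.1],[0,0,0]]
    - [0,[0,0,-0.1],[0,0,0]]
    - [0,[0,0,-0.1],[0,0,0]]

```text
clock: 10.3
position: [0.4508, 0.0477, 0.1043]
ee_rot: [-0.287, -3.128, -0.0]
ft_force: [0.1, -0.4, -1.2]
width: 0.196
grasp_force: 58.7
```

```bash
python3 -c "
from plan import *
p,f=here(); plan(p,f,[(.666,.073,.104,88.7),(.666,.073,.0315,88.7)])"
```

```text
at [0.4508 0.0477 0.1043] phi 79.53 tilt [-0.  0.] F [ 0.1 -0.4 -1.2] w 0.196 g 58.7 t 10.3
(0.666, 0.073, 0.104, 88.7) -> [-20.7, 6.4, 0.03] az -0.16
(0.666, 0.073, 0.0315, 88.7) -> [0.0, 0.0, 7.25] az 0.0
```

To row units: -20.7 cm is -0.2588, 6.4 cm is 0.08, -0.16 rad is -0.0509.

Request:
send_rows:
  rows:
    - [0,[-0.0188,0.0063,0],[0,0,-0.0064]]
    - [0,[-0.0563,0.0175,0],[0,0,-0.0127]]
    - [0,[-0.1,0.0313,0],[0,0,-0.0223]]
    - [0,[-0.1438,0.045,0],[0,0,-0.0318]]
    - [0,[-0.1875,0.0575,0],[0,0,-0.0382]]
    - [0,[-0.225,0.07,0],[0,0,-0.0446]]
    - [0,[-0.25,0.0775,0],[0,0,-0.0509]]
    - [0,[-0.2588,0.08,0],[0,0,-0.0509]]
    - [0,[-0.2588,0.08,0],[0,0,-0.0509]]
    - [0,[-0.2588,0.08,0],[0,0,-0.0509]]

```text
clock: 11.13
position: [0.6644, 0.0728, 0.1029]
ee_rot: [-0.037, -3.138, 0.001]
ft_force: [-0.6, -0.5, -1.6]
width: 0.199
grasp_force: 58.7
```

To row units: 7.3 cm is 0.0913, 7.2 cm is 0.09.

Request:
send_rows:
  rows:
    - [0,[0,0,0.0125],[0,0,0]]
    - [0,[0,0,0.0313],[0,0,0]]
    - [0,[0,0,0.05],[0,0,0]]
    - [0,[0,0,0.0625],[0,0,0]]
    - [0,[0,0,0.075],[0,0,0]]
    - [0,[0,0,0.0813],[0,0,0]]
    - [0,[0,0,0.0863],[0,0,0]]
    - [0,[0,0,0.09],[0,0,0]]
    - [0,[0,0,0.0913],[0,0,0]]
    - [0,[0,0,0.0913],[0,0,0]]

```text
clock: 11.97
position: [0.6663, 0.073, 0.0314]
ee_rot: [0.036, 3.141, 0.0]
ft_force: [0.3, -0.0, -0.7]
width: 0.196
grasp_force: 58.7
```

To row units: -8 cm is -0.1, -6.5 cm is -0.0813.

Request:
send_rows:
  rows:
    - [0,[0,0,0],[0,0,0]]
    - [0,[0,0,0],[0,0,0]]
    - [0.38,[0,0,0],[0,0,0]]
    - [0.38,[0,0,0],[0,0,0]]
    - [0.38,[0,0,0],[0,0,0]]
    - [0.38,[0,0,0],[0,0,0]]
    - [0.38,[0,0,-0.0125],[0,0,0]]
    - [0.38,[0,0,-0.0438],[0,0,0]]
    - [0.38,[0,0,-0.0813],[0,0,0]]
    - [0.38,[0,0,-0.1],[0,0,0]]

```text
clock: 12.8
position: [0.6677, 0.0732, 0.115]
ee_rot: [0.036, 3.137, 0.001]
ft_force: [1.0, 0.3, 0.4]
width: 0.382
grasp_force: 0.0
```

```bash
python3 -c "
from plan import *
p,f=here(); plan(p,f,[(.5425,.0498,.11,90)])"
```

```text
at [0.6677 0.0732 0.115 ] phi 88.7 tilt [0.0039 0.0003] F [1.  0.3 0.4] w 0.382 g 0.0 t 12.8
(0.5425, 0.0498, 0.11, 90) -> [12.46, -2.62, 0.5] az -0.023
```

To row units: 12.35 cm is 0.1544, -2.62 cm is -0.0328, -0.023 rad is -0.0073.

Request:
send_rows:
  rows:
    - [0.55,[0.0188,-0.0038,0],[0,0,0]]
    - [0.55,[0.0563,-0.0113,0],[0,0,-0.0032]]
    - [0.55,[0.0938,-0.02,0],[0,0,-0.0064]]
    - [0.55,[0.125,-0.0263,0],[0,0,-0.0073]]
    - [0.55,[0.1438,-0.0313,0],[0,0,-0.0073]]
    - [0.55,[0.1544,-0.0328,0],[0,0,-0.0073]]
    - [0.55,[0.1544,-0.0328,0],[0,0,-0.0073]]
    - [0.55,[0.1544,-0.0328,0],[0,0,-0.0073]]
    - [0.55,[0.1544,-0.0328,0],[0,0,-0.0073]]
    - [0.55,[0.1544,-0.0328,0],[0,0,-0.0073]]

```text
clock: 13.63
position: [0.5435, 0.0499, 0.1115]
ee_rot: [-0.001, 3.14, 0.0]
ft_force: [-0.7, 0.2, -0.2]
width: 0.551
grasp_force: 0.0
```

```bash
python3 -c "
from h import *
from plan import *
p,f=here(); plan(p,f,[(.5425,.0498,.026,90)])
S=V('scene')
b=cv2.resize(S.im[150:290,230:420],None,fx=4,fy=4)
cv2.imwrite('pics/bars.png',b[...,::-1])"
```

```text
at [0.5435 0.0499 0.1115] phi 90.02 tilt [0.0015 0.0001] F [-0.7  0.2 -0.2] w 0.551 g 0.0 t 13.63
(0.5425, 0.0498, 0.026, 90) -> [0.1, -0.01, 8.55] az 0.0
```

View pics/bars.png

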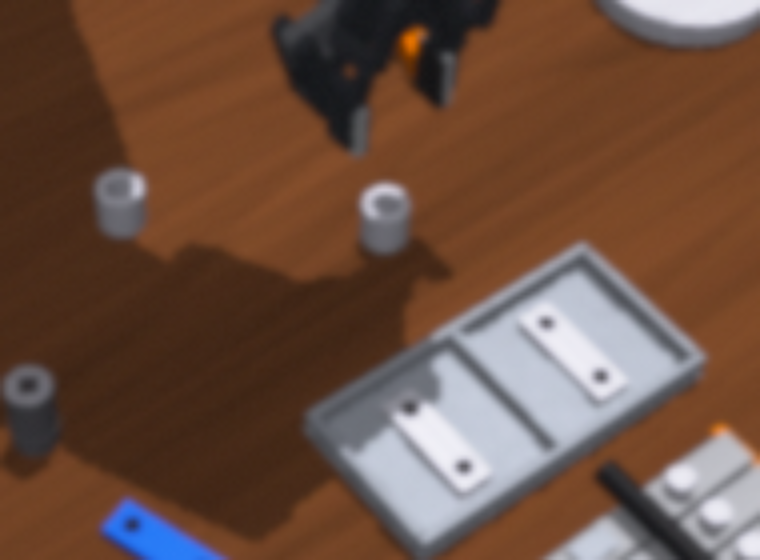

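Both bars lie flat, one per bay (crop 440,445 and 573,352), and the sleeves are untouched at (120,203) and (385,218). Now the first sleeve.

To row units: 8.6 cm is 0.1075, 8.4 cm is 0.105.

Request:
send_rows:
  rows:
    - [0.5,[0.0013,0,0.0188],[0,0,0]]
    - [0.5,[0.0013,0,0.0438],[0,0,0]]
    - [0.5,[0.0013,0,0.0688],[0,0,0]]
    - [0.5,[0.0013,0,0.0875],[0,0,0]]
    - [0.5,[0.0013,0,0.1],[0,0,0]]
    - [0.5,[0.0013,0,0.105],[0,0,0]]
    - [0.5,[0.0013,0,0.1075],[0,0,0]]
    - [0.5,[0.0013,0,0.1075],[0,0,0]]
    - [0.5,[0.0013,0,0.1075],[0,0,0]]
    - [0.5,[0.0013,0,0.1075],[0,0,0]]

```text
clock: 14.52
position: [0.5417, 0.0497, 0.0261]
ee_rot: [-0.0, 3.14, 0.0]
ft_force: [-0.2, 0.5, -0.5]
width: 0.499
grasp_force: 0.0
```

Request:
send_rows:
  rows:
    - [0,[0,0,0],[0,0,0]]
    - [0,[0,0,0],[0,0,0]]
    - [0,[0,0,0],[0,0,0]]
    - [0,[0,0,0],[0,0,0]]
    - [0,[0,0,0],[0,0,0]]
    - [0,[0,0,0],[0,0,0]]
    - [0,[0,0,0],[0,0,0]]
    - [0,[0,0,0],[0,0,0]]
    - [0,[0,0,0],[0,0,0]]
    - [0,[0,0,0],[0,0,0]]

```text
clock: 15.35
position: [0.5416, 0.0497, 0.0263]
ee_rot: [-0.0, 3.14, 0.0]
ft_force: [-1.2, 0.1, 5.0]
width: 0.28
grasp_force: 58.6
```

Request:
send_rows:
  rows:
    - [0,[0,0,-0.0063],[0,0,0]]
    - [0,[0,0,-0.0188],[0,0,0]]
    - [0,[0,0,-0.0375],[0,0,0]]
    - [0,[0,0,-0.0563],[0,0,0]]
    - [0,[0,0,-0.075],[0,0,0]]
    - [0,[0,0,-0.0875],[0,0,0]]
    - [0,[0,0,-0.0975],[0,0,0]]
    - [0,[0,0,-0.1063],[0,0,0]]
    - [0,[0,0,-0.1063],[0,0,0]]
    - [0,[0,0,-0.1063],[0,0,0]]

```text
clock: 16.18
position: [0.5411, 0.0497, 0.1105]
ee_rot: [-0.0, 3.141, 0.0]
ft_force: [-0.1, 0.0, -1.1]
width: 0.278
grasp_force: 58.9
```

```bash
python3 -c "
from plan import *
p,f=here(); plan(p,f,[(.53,-.15,.12,90),(.522,-.321,.12,98.5)])"
```

```text
at [0.5411 0.0497 0.1105] phi 90.01 tilt [0.0004 0.    ] F [-0.1  0.  -1.1] w 0.278 g 58.9 t 16.18
(0.53, -0.15, 0.12, 90) -> [1.11, -19.97, -0.95] az 0.0
(0.522, -0.321, 0.12, 98.5) -> [0.8, -17.1, -0.0] az -0.148
```

Request:
send_rows:
  rows:
    - [0,[0,-0.0188,0],[0,0,0]]
    - [0,[0,-0.05,0],[0,0,0]]
    - [0,[0,-0.0875,0],[0,0,0]]
    - [0,[0.0025,-0.125,0],[0,0,0]]
    - [0,[0.005,-0.1625,0],[0,0,0]]
    - [0,[0.0075,-0.2,0],[0,0,0]]
    - [0,[0.01,-0.2375,0],[0,0,0]]
    - [0,[0.0125,-0.275,0],[0,0,0]]
    - [0,[0.015,-0.3125,0],[0,0,0]]
    - [0,[0.0175,-0.35,0],[0,0,0]]

```text
clock: 17.02
position: [0.5262, -0.2316, 0.1092]
ee_rot: [0.0, -3.14, -0.001]
ft_force: [0.6, -0.1, -1.2]
width: 0.281
grasp_force: 58.9
```

To row units: -8.9 cm is -0.1113, -8.6 cm is -0.1075, -0.148 rad is -0.0471.

Request:
send_rows:
  rows:
    - [0,[0.0025,-0.0375,0],[0,0,-0.0095]]
    - [0,[0.0038,-0.0688,0],[0,0,-0.0191]]
    - [0,[0.005,-0.0938,0],[0,0,-0.0318]]
    - [0,[0.0063,-0.1075,0],[0,0,-0.0382]]
    - [0,[0.0063,-0.1113,0],[0,0,-0.0471]]
    - [0,[0.0063,-0.1113,0],[0,0,-0.0471]]
    - [0,[0.0063,-0.1113,0],[0,0,-0.0471]]
    - [0,[0.0063,-0.1113,0],[0,0,-0.0471]]
    - [0,[0.0063,-0.1113,0],[0,0,-0.0471]]
    - [0,[0.0063,-0.1113,0],[0,0,-0.0471]]

```text
clock: 17.85
position: [0.5221, -0.3187, 0.1102]
ee_rot: [0.233, -3.133, -0.0]
ft_force: [-0.0, 0.4, -1.2]
width: 0.276
grasp_force: 58.9
```

```bash
python3 -c "
from plan import *
p,f=here(); plan(p,f,[(.5217,-.319,.0318,98.5)])"
```

```text
at [ 0.5221 -0.3187  0.1102] phi 98.52 tilt [-0.0004  0.0002] F [-0.   0.4 -1.2] w 0.276 g 58.9 t 17.85
(0.5217, -0.319, 0.0318, 98.5) -> [0.05, -0.02, 7.84] az 0.0
```

To row units: 7.9 cm is 0.0988, 7.8 cm is 0.0975.

Request:
send_rows:
  rows:
    - [0,[0,0,0.0125],[0,0,0]]
    - [0,[0,0,0.0313],[0,0,0]]
    - [0,[0,0,0.05],[0,0,0]]
    - [0,[0,0,0.0688],[0,0,0]]
    - [0,[0,0,0.0813],[0,0,0]]
    - [0,[0,0,0.09],[0,0,0]]
    - [0,[0,0,0.0938],[0,0,0]]
    - [0,[0,0,0.0975],[0,0,0]]
    - [0,[0,0,0.0988],[0,0,0]]
    - [0,[0,0,0.0988],[0,0,0]]

```text
clock: 18.68
position: [0.5224, -0.3195, 0.0317]
ee_rot: [-0.233, 3.132, -0.001]
ft_force: [-0.3, -0.2, -0.2]
width: 0.276
grasp_force: 59.0
```

To row units: -8 cm is -0.1, -6 cm is -0.075.

Request:
send_rows:
  rows:
    - [0,[0,0,0],[0,0,0]]
    - [0,[0,0,0],[0,0,0]]
    - [0.45,[0,0,0],[0,0,0]]
    - [0.45,[0,0,0],[0,0,0]]
    - [0.45,[0,0,0],[0,0,0]]
    - [0.45,[0,0,0],[0,0,0]]
    - [0.45,[0,0,-0.0125],[0,0,0]]
    - [0.45,[0,0,-0.0375],[0,0,0]]
    - [0.45,[0,0,-0.075],[0,0,0]]
    - [0.45,[0,0,-0.1],[0,0,0]]

```text
clock: 19.52
position: [0.5225, -0.3196, 0.1137]
ee_rot: [-0.232, 3.132, -0.001]
ft_force: [0.4, -0.0, 0.2]
width: 0.449
grasp_force: 0.0
```

```bash
python3 -c "
from plan import *
p,f=here(); plan(p,f,[(.447,-.056,.11,90)])"
```

```text
at [ 0.5225 -0.3196  0.1137] phi 98.49 tilt [ 0.001  -0.0006] F [ 0.4 -0.   0.2] w 0.449 g 0.0 t 19.52
(0.447, -0.056, 0.11, 90) -> [3.58, 27.19, 0.37] az 0.148
```

To row units: 27.2 cm is 0.34, 26.2 cm is 0.3275, 0.148 rad is 0.0471.

Request:
send_rows:
  rows:
    - [0.5,[0.0038,0.025,0],[0,0,0.0064]]
    - [0.5,[0.01,0.0688,0],[0,0,0.0127]]
    - [0.5,[0.0163,0.1175,0],[0,0,0.0191]]
    - [0.5,[0.0225,0.165,0],[0,0,0.0255]]
    - [0.5,[0.0288,0.2125,0],[0,0,0.0318]]
    - [0.5,[0.035,0.26,0],[0,0,0.0382]]
    - [0.5,[0.04,0.3,0],[0,0,0.0446]]
    - [0.5,[0.0438,0.3275,0],[0,0,0.0471]]
    - [0.5,[0.0446,0.34,0],[0,0,0.0471]]
    - [0.5,[0.0446,0.34,0],[0,0,0.0471]]

```text
clock: 20.35
position: [0.4463, -0.0542, 0.1119]
ee_rot: [-0.005, 3.142, 0.0]
ft_force: [1.3, -0.5, -0.1]
width: 0.504
grasp_force: 0.0
```

Request:
send_rows:
  rows:
    - [0.5,[0,0,0],[0,0,0]]
    - [0.5,[0,0,0],[0,0,0]]
    - [0.5,[0,0,0.025],[0,0,0]]
    - [0.5,[0,0,0.0375],[0,0,0]]
    - [0.5,[0,0,0.05],[0,0,0]]
    - [0.5,[0,0,0.05],[0,0,0]]
    - [0.5,[0,0,0.05],[0,0,0]]
    - [0.5,[0,0,0.05],[0,0,0]]
    - [0.5,[0,0,0.05],[0,0,0]]
    - [0.5,[0,0,0.05],[0,0,0]]

```text
clock: 21.18
position: [0.447, -0.0557, 0.0718]
ee_rot: [-0.0, 3.141, -0.0]
ft_force: [-0.7, -1.2, 0.4]
width: 0.499
grasp_force: 0.0
```

```bash
python3 -c "
from plan import *
p,f=here(); plan(p,f,[(.447,-.056,.026,90)])"
```

```text
at [ 0.447  -0.0557  0.0718] phi 90.01 tilt [ 0.0009 -0.0001] F [-0.7 -1.2  0.4] w 0.499 g 0.0 t 21.18
(0.447, -0.056, 0.026, 90) -> [0.0, -0.03, 4.58] az 0.0
```

To row units: 4.6 cm is 0.0575, 4.4 cm is 0.055.

Request:
send_rows:
  rows:
    - [0.5,[0,0,0.0125],[0,0,0]]
    - [0.5,[0,0,0.0313],[0,0,0]]
    - [0.5,[0,0,0.0475],[0,0,0]]
    - [0.5,[0,0,0.055],[0,0,0]]
    - [0.5,[0,0,0.0575],[0,0,0]]
    - [0.5,[0,0,0.0575],[0,0,0]]
    - [0.5,[0,0,0.0575],[0,0,0]]
    - [0.3,[0,0,0.0575],[0,0,0]]
    - [0,[0,0,0.0575],[0,0,0]]
    - [0,[0,0,0.0575],[0,0,0]]

```text
clock: 22.02
position: [0.4471, -0.0556, 0.0261]
ee_rot: [-0.0, 3.14, -0.0]
ft_force: [-1.3, 0.8, 4.6]
width: 0.282
grasp_force: 58.6
```

Request:
send_rows:
  rows:
    - [0,[0,0,0],[0,0,0]]
    - [0,[0,0,0],[0,0,0]]
    - [0,[0,0,0],[0,0,0]]
    - [0,[0,0,0],[0,0,0]]
    - [0,[0,0,0],[0,0,0]]
    - [0,[0,0,0],[0,0,0]]
    - [0,[0,0,0],[0,0,0]]
    - [0,[0,0,0],[0,0,0]]
    - [0,[0,0,0],[0,0,0]]
    - [0,[0,0,0],[0,0,0]]

```text
clock: 22.85
position: [0.4471, -0.0557, 0.0261]
ee_rot: [-0.0, 3.14, -0.0]
ft_force: [-1.0, -0.8, 5.4]
width: 0.285
grasp_force: 58.7
```

To row units: -10 cm is -0.125, -9 cm is -0.1125.

Request:
send_rows:
  rows:
    - [0,[0,0,-0.0063],[0,0,0]]
    - [0,[0,0,-0.0188],[0,0,0]]
    - [0,[0,0,-0.0375],[0,0,0]]
    - [0,[0,0,-0.0563],[0,0,0]]
    - [0,[0,0,-0.075],[0,0,0]]
    - [0,[0,0,-0.0938],[0,0,0]]
    - [0,[0,0,-0.1125],[0,0,0]]
    - [0,[0,0,-0.125],[0,0,0]]
    - [0,[0,0,-0.125],[0,0,0]]
    - [0,[0,0,-0.125],[0,0,0]]

```text
clock: 23.68
position: [0.447, -0.0557, 0.126]
ee_rot: [-0.0, 3.14, -0.0]
ft_force: [-0.3, -0.2, -1.0]
width: 0.284
grasp_force: 58.9
```

```bash
python3 -c "
from plan import *
p,f=here(); plan(p,f,[(.474,-.326,.126,98.5)])"
```

```text
at [ 0.447  -0.0557  0.126 ] phi 90.01 tilt [ 0.0017 -0.0003] F [-0.3 -0.2 -1. ] w 0.284 g 58.9 t 23.68
(0.474, -0.326, 0.126, 98.5) -> [-2.7, -27.03, -0.0] az -0.148
```

To row units: -27 cm is -0.3375, -2.7 cm is -0.0338, -0.148 rad is -0.0471.

Request:
send_rows:
  rows:
    - [0,[-0.0025,-0.025,0],[0,0,-0.0064]]
    - [0,[-0.0063,-0.0688,0],[0,0,-0.0127]]
    - [0,[-0.0113,-0.1175,0],[0,0,-0.0191]]
    - [0,[-0.0163,-0.165,0],[0,0,-0.0255]]
    - [0,[-0.0213,-0.2125,0],[0,0,-0.0318]]
    - [0,[-0.0263,-0.26,0],[0,0,-0.0382]]
    - [0,[-0.03,-0.3,0],[0,0,-0.0446]]
    - [0,[-0.0325,-0.3275,0],[0,0,-0.0471]]
    - [0,[-0.0338,-0.3375,0],[0,0,-0.0471]]
    - [0,[-0.0338,-0.3375,0],[0,0,-0.0471]]

```text
clock: 24.52
position: [0.4733, -0.327, 0.1242]
ee_rot: [0.229, -3.133, -0.001]
ft_force: [-0.3, 0.9, -0.7]
width: 0.285
grasp_force: 59.0
```

To row units: 4 cm is 0.05, 3 cm is 0.0375.

Request:
send_rows:
  rows:
    - [0,[0,0,0],[0,0,0]]
    - [0,[0,0,0],[0,0,0]]
    - [0,[0,0,0.025],[0,0,0]]
    - [0,[0,0,0.0375],[0,0,0]]
    - [0,[0,0,0.05],[0,0,0]]
    - [0,[0,0,0.05],[0,0,0]]
    - [0,[0,0,0.05],[0,0,0]]
    - [0,[0,0,0.05],[0,0,0]]
    - [0,[0,0,0.05],[0,0,0]]
    - [0,[0,0,0.05],[0,0,0]]

```text
clock: 25.35
position: [0.4741, -0.3258, 0.086]
ee_rot: [-0.232, 3.132, -0.001]
ft_force: [0.4, 0.3, -0.3]
width: 0.286
grasp_force: 59.0
```

```bash
python3 -c "
from plan import *
p,f=here(); plan(p,f,[(.474,-.326,.0315,98.5)])"
```

```text
at [ 0.4741 -0.3258  0.086 ] phi 98.49 tilt [ 0.001  -0.0007] F [ 0.4  0.3 -0.3] w 0.286 g 59.0 t 25.35
(0.474, -0.326, 0.0315, 98.5) -> [0.01, -0.01, 5.45] az -0.0
```

To row units: 5.5 cm is 0.0688, 5.4 cm is 0.0675.

Request:
send_rows:
  rows:
    - [0,[0,0,0.0125],[0,0,0]]
    - [0,[0,0,0.0313],[0,0,0]]
    - [0,[0,0,0.0475],[0,0,0]]
    - [0,[0,0,0.0575],[0,0,0]]
    - [0,[0,0,0.0625],[0,0,0]]
    - [0,[0,0,0.065],[0,0,0]]
    - [0,[0,0,0.0675],[0,0,0]]
    - [0,[0,0,0.0688],[0,0,0]]
    - [0,[0,0,0.0688],[0,0,0]]
    - [0,[0,0,0.0688],[0,0,0]]

```text
clock: 26.18
position: [0.4737, -0.3256, 0.0311]
ee_rot: [-0.233, 3.133, -0.0]
ft_force: [-2.8, 1.9, 4.7]
width: 0.283
grasp_force: 59.6
```

To row units: -10 cm is -0.125, -9 cm is -0.1125.

Request:
send_rows:
  rows:
    - [0,[0,0,0],[0,0,0]]
    - [0.45,[0,0,0],[0,0,0]]
    - [0.45,[0,0,0],[0,0,0]]
    - [0.45,[0,0,0],[0,0,0]]
    - [0.45,[0,0,0],[0,0,0]]
    - [0.45,[0,0,-0.0125],[0,0,0]]
    - [0.45,[0,0,-0.0375],[0,0,0]]
    - [0.45,[0,0,-0.075],[0,0,0]]
    - [0.45,[0,0,-0.1125],[0,0,0]]
    - [0.45,[0,0,-0.125],[0,0,0]]

```text
clock: 27.02
position: [0.4755, -0.3269, 0.1348]
ee_rot: [-0.232, 3.128, -0.006]
ft_force: [1.6, -0.5, 1.0]
width: 0.451
grasp_force: 0.0
```

Run:
```python
from h import *
from plan import *
T,S=V('top'),V('scene')
# bolt: shank tip & flange, seen in both views
out=[]
for v,c in((T,(389,244)),(S,(211,220))):
    b=v.near(c); print(b[0] if b else None)
a=cv2.resize(S.im[165:325,110:260],None,fx=3.5,fy=3.5,interpolation=cv2.INTER_CUBIC)
t=cv2.resize(T.im[220:270,360:420],None,fx=6,fy=6,interpolation=cv2.INTER_CUBIC)
h=np.zeros((560,360,3),np.uint8);h[:300]=t
cv2.imwrite('pics/sl.png',np.hstack([a[:560],h])[...,::-1]); print(a.shape)
p,f=here()
```

```text
[388.92818829 243.77433059]
[210.37958925 220.66400864]
(560, 525, 3)
at [ 0.4751 -0.3266  0.1331] phi 98.49 tilt [ 0.0043 -0.0031] F [ 0.4  0.1 -0.1] w 0.451 g 0.0 t 27.12
```

View pics/sl.png

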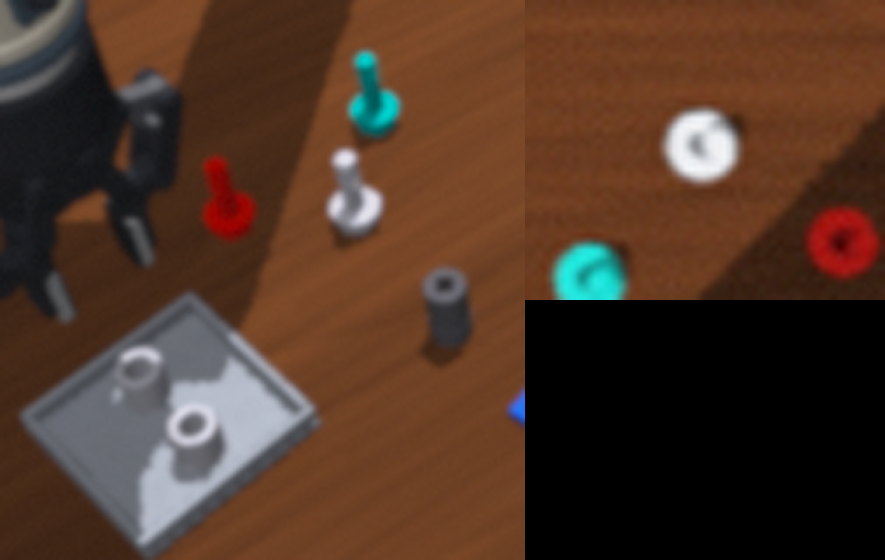

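Both sleeves stand upright side by side in the square tray (140,375 and 193,435). The silver bolt's shank tip is at (345,157) and its flange at (355,203); red (225,200) and turquoise (372,100) are left alone. Next I compute the bolt axis.

Run:
```python
from h import *
from plan import *
np.set_printoptions(precision=4,suppress=True)
T,S=V('top'),V('scene')
A=T.near((389,244))[0]
print("top flange@.014",T.plane(A,.014),"scene flange",S.plane((211.0,222.6),.014))
print("tri flange",tri(T,A,S,(211.0,222.6)))
tip=np.array((208.2,209.5)); print("scene tip@.058",S.plane(tip,.058))
# height of the tip above flange centre: z along the vertical through flange point best matching the tip row
x,y=T.plane(A,.014)[0,:2]
z=min(np.arange(.02,.09,.001),key=lambda z:np.hypot(*(S.proj((x,y,z))-tip))); print("tip z",z,S.proj((x,y,z)))
p,f=here(); plan(p,f,[(x,y,.134,90),(x,y,.044,90)])
```

```text
top flange@.014 [[ 0.4363 -0.1705  0.014 ]] scene flange [[ 0.4342 -0.1699  0.014 ]]
tri flange (array([ 0.4361, -0.1704,  0.0163]), np.float64(0.12420322725657751), np.float64(0.09382024685191699))
scene tip@.058 [[ 0.4352 -0.17    0.058 ]]
tip z 0.05900000000000004 [208.231  209.6186]
at [ 0.4734 -0.3254  0.1301] phi 98.49 tilt [-0.0002  0.0001] F [-0.5 -0.1 -0.9] w 0.453 g 0.0 t 27.22
(np.float64(0.436273089219205), np.float64(-0.1704525584376836), 0.134, 90) -> [1.38, 15.87, -0.39] az 0.148
(np.float64(0.436273089219205), np.float64(-0.1704525584376836), 0.044, 90) -> [0.0, 0.0, 9.0] az 0.0
```

To row units: 15.85 cm is 0.1981, 14.5 cm is 0.1813, 0.148 rad is 0.0471.

Request:
send_rows:
  rows:
    - [0.45,[0.0025,0.025,0],[0,0,0.0064]]
    - [0.45,[0.0063,0.0625,0],[0,0,0.0159]]
    - [0.45,[0.01,0.1063,0],[0,0,0.0255]]
    - [0.45,[0.0138,0.15,0],[0,0,0.035]]
    - [0.45,[0.0163,0.1813,0],[0,0,0.0414]]
    - [0.45,[0.0181,0.1981,0],[0,0,0.0471]]
    - [0.45,[0.0181,0.1981,0],[0,0,0.0471]]
    - [0.45,[0.0181,0.1981,0],[0,0,0.0471]]
    - [0.45,[0.0181,0.1981,0],[0,0,0.0471]]
    - [0.45,[0.0181,0.1981,0],[0,0,0.0471]]

```text
clock: 28.05
position: [0.4362, -0.1718, 0.1299]
ee_rot: [-0.0, -3.141, -0.0]
ft_force: [0.2, -0.4, 0.4]
width: 0.452
grasp_force: 0.0
```

```bash
python3 -c "
from plan import *
p,f=here(); plan(p,f,[(.4357,-.1703,.044,90)])"
```

```text
at [ 0.4362 -0.1718  0.1299] phi 89.98 tilt [-0.0003  0.    ] F [ 0.2 -0.4  0.4] w 0.452 g 0.0 t 28.05
(0.4357, -0.1703, 0.044, 90) -> [0.05, 0.15, 8.59] az -0.0
```

To row units: 8.6 cm is 0.1075, 8.4 cm is 0.105.

Request:
send_rows:
  rows:
    - [0.45,[0,0.0013,0.0188],[0,0,0]]
    - [0.45,[0,0.0013,0.0438],[0,0,0]]
    - [0.45,[0,0.0013,0.0688],[0,0,0]]
    - [0.45,[0,0.0013,0.0875],[0,0,0]]
    - [0.45,[0,0.0013,0.1],[0,0,0]]
    - [0.45,[0,0.0013,0.105],[0,0,0]]
    - [0.45,[0,0.0013,0.1075],[0,0,0]]
    - [0.45,[0,0.0013,0.1075],[0,0,0]]
    - [0.4,[0,0.0013,0.1075],[0,0,0]]
    - [0.35,[0,0.0013,0.1075],[0,0,0]]

```text
clock: 28.88
position: [0.4365, -0.1702, 0.045]
ee_rot: [-0.0, 3.14, -0.001]
ft_force: [-0.1, -0.3, 0.2]
width: 0.351
grasp_force: 0.0
```

Request:
send_rows:
  rows:
    - [0.3,[0,0,0],[0,0,0]]
    - [0.26,[0,0,0],[0,0,0]]
    - [0.22,[0,0,0],[0,0,0]]
    - [0.18,[0,0,0],[0,0,0]]
    - [0.14,[0,0,0],[0,0,0]]
    - [0.1,[0,0,0],[0,0,0]]
    - [0,[0,0,0],[0,0,0]]
    - [0,[0,0,0],[0,0,0]]
    - [0,[0,0,0],[0,0,0]]
    - [0,[0,0,0],[0,0,0]]

```text
clock: 29.72
position: [0.4361, -0.1701, 0.0446]
ee_rot: [-0.0, 3.141, -0.0]
ft_force: [-0.0, -0.2, 5.9]
width: 0.124
grasp_force: 58.4
```

To row units: -11 cm is -0.1375, -10 cm is -0.125.

Request:
send_rows:
  rows:
    - [0,[0,0,-0.0063],[0,0,0]]
    - [0,[0,0,-0.0188],[0,0,0]]
    - [0,[0,0,-0.0375],[0,0,0]]
    - [0,[0,0,-0.0563],[0,0,0]]
    - [0,[0,0,-0.075],[0,0,0]]
    - [0,[0,0,-0.1],[0,0,0]]
    - [0,[0,0,-0.125],[0,0,0]]
    - [0,[0,0,-0.1375],[0,0,0]]
    - [0,[0,0,-0.1375],[0,0,0]]
    - [0,[0,0,-0.1375],[0,0,0]]

```text
clock: 30.55
position: [0.4361, -0.17, 0.1547]
ee_rot: [-0.0, 3.14, -0.001]
ft_force: [0.1, 0.4, -1.2]
width: 0.119
grasp_force: 58.4
```

```bash
python3 -c "
from plan import *
p,f=here(); plan(p,f,[(.50,.15,.154,90),(.497,.320,.154,90)])
from h import *
S=V('scene');T=V('top')
b=cv2.resize(S.im[150:250,150:300],None,fx=4,fy=4)
cv2.imwrite('pics/bolt.png',b[...,::-1])"
```

```text
at [ 0.4361 -0.17    0.1547] phi 90.02 tilt [ 0.0012 -0.0005] F [ 0.1  0.4 -1.2] w 0.119 g 58.4 t 30.55
(0.5, 0.15, 0.154, 90) -> [-6.4, 32.0, 0.07] az 0.0
(0.497, 0.32, 0.154, 90) -> [0.3, 17.0, -0.0] az 0.0
```

View pics/bolt.png

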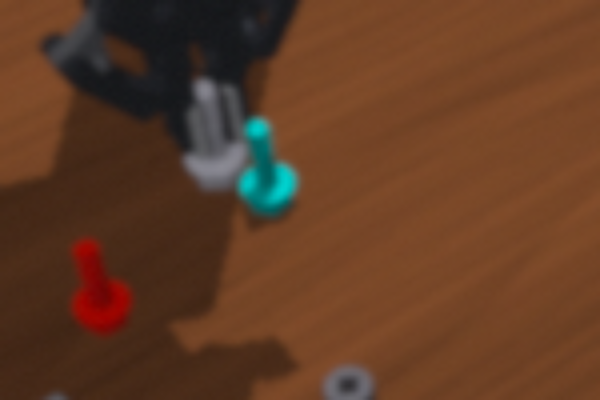

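The bolt hangs upright in the fingers (215,140) and the look-alikes have not moved. On to the dish.

To row units: 32 cm is 0.4, 29 cm is 0.3625.

Request:
send_rows:
  rows:
    - [0,[-0.0038,0.0188,0],[0,0,0]]
    - [0,[-0.0113,0.0563,0],[0,0,0]]
    - [0,[-0.02,0.1,0],[0,0,0]]
    - [0,[-0.0288,0.1438,0],[0,0,0]]
    - [0,[-0.0375,0.1875,0],[0,0,0]]
    - [0,[-0.0463,0.2313,0],[0,0,0]]
    - [0,[-0.055,0.275,0],[0,0,0]]
    - [0,[-0.0638,0.3188,0],[0,0,0]]
    - [0,[-0.0725,0.3625,0],[0,0,0]]
    - [0,[-0.0763,0.4,0],[0,0,0]]

```text
clock: 31.48
position: [0.4968, 0.1522, 0.153]
ee_rot: [0.001, -3.14, 0.001]
ft_force: [0.0, 0.4, -0.8]
width: 0.121
grasp_force: 58.5
```

To row units: 17 cm is 0.2125, 16.2 cm is 0.2025.

Request:
send_rows:
  rows:
    - [0,[0,0.0375,0],[0,0,0]]
    - [0,[0,0.075,0],[0,0,0]]
    - [0,[0,0.1125,0],[0,0,0]]
    - [0,[0,0.15,0],[0,0,0]]
    - [0,[0,0.1813,0],[0,0,0]]
    - [0,[0,0.2025,0],[0,0,0]]
    - [0,[0,0.2125,0],[0,0,0]]
    - [0,[0,0.2125,0],[0,0,0]]
    - [0,[0,0.2125,0],[0,0,0]]
    - [0,[0,0.2125,0],[0,0,0]]

```text
clock: 32.32
position: [0.4965, 0.3187, 0.1536]
ee_rot: [-0.001, -3.14, 0.002]
ft_force: [0.8, -0.9, -1.3]
width: 0.124
grasp_force: 58.5
```

```bash
python3 -c "
from plan import *
p,f=here(); plan(p,f,[(.497,.320,.0505,90)])"
```

```text
at [0.4965 0.3187 0.1536] phi 89.97 tilt [-0.0014 -0.0012] F [ 0.8 -0.9 -1.3] w 0.124 g 58.5 t 32.32
(0.497, 0.32, 0.0505, 90) -> [-0.05, 0.13, 10.31] az -0.0
```

To row units: 10.2 cm is 0.1275, 10 cm is 0.125.

Request:
send_rows:
  rows:
    - [0,[0,0,0.0188],[0,0,0]]
    - [0,[0,0,0.0438],[0,0,0]]
    - [0,[0,0,0.0688],[0,0,0]]
    - [0,[0,0,0.0938],[0,0,0]]
    - [0,[0,0,0.11],[0,0,0]]
    - [0,[0,0,0.12],[0,0,0]]
    - [0,[0,0,0.125],[0,0,0]]
    - [0,[0,0,0.1275],[0,0,0]]
    - [0,[0,0,0.1275],[0,0,0]]
    - [0,[0,0,0.1275],[0,0,0]]

```text
clock: 33.15
position: [0.4974, 0.3203, 0.0531]
ee_rot: [-0.0, 3.14, 0.001]
ft_force: [-0.4, 0.0, -0.7]
width: 0.123
grasp_force: 58.5
```

To row units: 0.15 cm is 0.0019, 0.1 cm is 0.0013.

Request:
send_rows:
  rows:
    - [0,[0,0,0.0006],[0,0,0]]
    - [0,[0,0,0.0013],[0,0,0]]
    - [0,[0,0,0.0019],[0,0,0]]
    - [0,[0,0,0.0019],[0,0,0]]
    - [0,[0,0,0.0019],[0,0,0]]
    - [0,[0,0,0.0019],[0,0,0]]
    - [0,[0,0,0.0019],[0,0,0]]
    - [0,[0,0,0.0019],[0,0,0]]
    - [0,[0,0,0.0019],[0,0,0]]
    - [0,[0,0,0.0019],[0,0,0]]

```text
clock: 33.98
position: [0.4969, 0.32, 0.0508]
ee_rot: [0.0, -3.142, 0.0]
ft_force: [-0.4, -0.1, -0.6]
width: 0.123
grasp_force: 58.5
```

Not yet in contact. I'll lower 1 mm more, then release gently and rise.

To row units: 0.1 cm is 0.0013, 0.05 cm is 0.0006.

Request:
send_rows:
  rows:
    - [0,[0,0,0.0006],[0,0,0]]
    - [0,[0,0,0.0013],[0,0,0]]
    - [0,[0,0,0.0013],[0,0,0]]
    - [0,[0,0,0.0013],[0,0,0]]
    - [0,[0,0,0.0013],[0,0,0]]
    - [0,[0,0,0.0013],[0,0,0]]
    - [0,[0,0,0.0013],[0,0,0]]
    - [0,[0,0,0.0013],[0,0,0]]
    - [0,[0,0,0.0013],[0,0,0]]
    - [0,[0,0,0.0013],[0,0,0]]

```text
clock: 34.82
position: [0.4968, 0.3201, 0.0498]
ee_rot: [0.0, -3.142, -0.0]
ft_force: [0.8, 0.6, -1.9]
width: 0.12
grasp_force: 58.5
```

Request:
send_rows:
  rows:
    - [0.14,[0,0,0],[0,0,0]]
    - [0.17,[0,0,0],[0,0,0]]
    - [0.2,[0,0,0],[0,0,0]]
    - [0.24,[0,0,0],[0,0,0]]
    - [0.28,[0,0,0],[0,0,0]]
    - [0.34,[0,0,0],[0,0,0]]
    - [0.4,[0,0,0],[0,0,0]]
    - [0.45,[0,0,0],[0,0,0]]
    - [0.45,[0,0,0],[0,0,0]]
    - [0.45,[0,0,0],[0,0,0]]

```text
clock: 35.65
position: [0.4969, 0.32, 0.0498]
ee_rot: [0.0, -3.142, 0.0]
ft_force: [-0.7, -0.6, 0.1]
width: 0.453
grasp_force: 0.0
```

To row units: -14 cm is -0.175, -13 cm is -0.1625.

Request:
send_rows:
  rows:
    - [0.45,[0,0,-0.0063],[0,0,0]]
    - [0.45,[0,0,-0.0188],[0,0,0]]
    - [0.45,[0,0,-0.0375],[0,0,0]]
    - [0.45,[0,0,-0.0625],[0,0,0]]
    - [0.45,[0,0,-0.0875],[0,0,0]]
    - [0.45,[0,0,-0.1125],[0,0,0]]
    - [0.45,[0,0,-0.1375],[0,0,0]]
    - [0.45,[0,0,-0.1625],[0,0,0]]
    - [0.45,[0,0,-0.175],[0,0,0]]
    - [0.45,[0,0,-0.175],[0,0,0]]

```text
clock: 36.48
position: [0.4982, 0.3209, 0.193]
ee_rot: [-0.0, 3.137, 0.004]
ft_force: [0.2, -0.2, 0.2]
width: 0.453
grasp_force: 0.0
```

To row units: 20 cm is 0.25, 19 cm is 0.2375.

Request:
send_rows:
  rows:
    - [0.45,[0,0.025,0],[0,0,0]]
    - [0.45,[0.0125,0.0625,0],[0,0,0]]
    - [0.45,[0.025,0.1,0],[0,0,0]]
    - [0.45,[0.05,0.1375,0],[0,0,0]]
    - [0.45,[0.075,0.175,0],[0,0,0]]
    - [0.45,[0.1,0.2125,0],[0,0,0]]
    - [0.45,[0.1125,0.2375,0],[0,0,0]]
    - [0.45,[0.125,0.25,0],[0,0,0]]
    - [0.45,[0.125,0.25,0],[0,0,0]]
    - [0.45,[0.125,0.25,0],[0,0,0]]

```text
clock: 37.32
position: [0.3962, 0.5194, 0.1889]
ee_rot: [0.002, -3.141, 0.003]
ft_force: [0.6, -1.0, 0.1]
width: 0.447
grasp_force: 0.0
```

```bash
python3 -c "
from h import *
S=V('scene');T=V('top')
a=cv2.resize(S.im[115:325,105:440],None,fx=2.3,fy=2.3);cv2.imwrite('pics/end.png',a[...,::-1])
b=cv2.resize(T.im[130:285,170:480],None,fx=2.5,fy=2.5);cv2.imwrite('pics/endt.png',b[...,::-1])"
```

```text
(no output)
```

View pics/end.png

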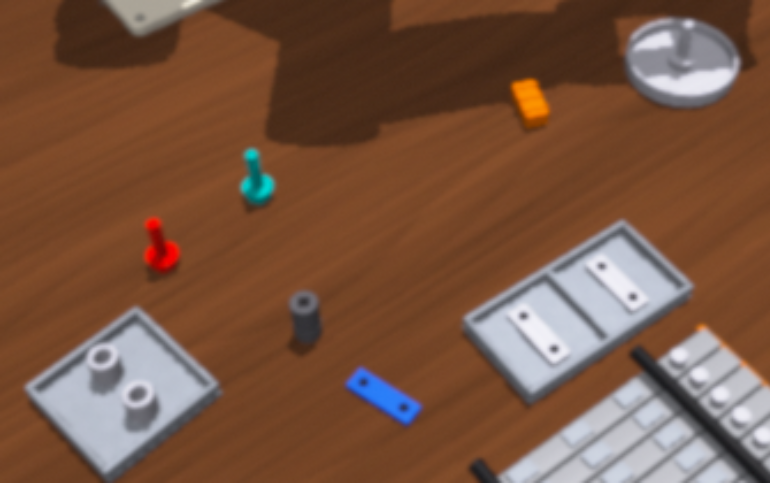

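View pics/endt.png

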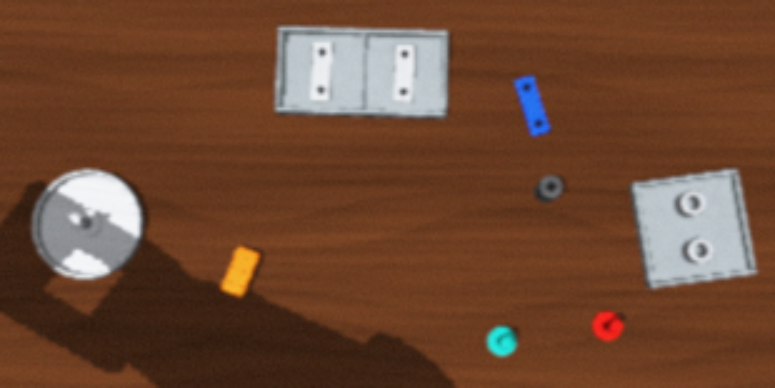

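The end pictures show everything in place:
- The bars lie flat, one per bay (top crop 320,70 and 404,73).
- The sleeves stand upright in the square tray (692,204 and 699,250).
- The bolt stands in the dish (88,222).
- The socket (550,187), cover (240,272) and look-alikes have not moved.

Handing in.

```bash
python3 -c "
from workcell import bot
print(bot.hand_in())"
```

```text
the job is handed in; nothing more can be done
None
```

The job is done and handed in at about 37 s: both bars flat in their own bays, both sleeves upright side by side in the square tray, and the bolt on its head in the dish, with the socket, cover and look-alikes unmoved in the last pictures.

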